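# Load the cheese press and hold its lever ready over the fork

### The job

Load the cheese press: lift the top packed mould straight up off the nested pile of two and, keeping it upright, stand it in the middle of the press's drain plate, lengthwise along the press, and let go of it. Then grip the press lever at its balance point, lift it and hold it level and in line with the press, its pivot eye a few centimetres above the fork and its weighted end over the free end of the press, clear of the press and the mould, so that I can guide it down and pin it; finish while still holding it there. Leave the lower mould and everything else on the table where it is.

Things in the scene. Friction and masses are not known exactly. Their poses are not given: they have to be found in the camera images.
- press: bench lever press, fixed to the table: beech base board 270 x 150 x 22 mm, a steel drain plate on it and a steel fork near one end. Its origin lies on the table under the centre of the drain plate; +x runs level along the press, away from the fork, to the free end (board from x -185 to +85 mm), z up.
- press_plate (a point): centre of the top face of the drain plate (160 mm along the press, 120 mm across, flat, 26 mm above the table). Same axes as the press.
- press_fork (a point): pivot-hole centre midway between the two upright steel flats of the fork (each 32 x 6 mm, 32 mm apart inside, open at the top), 135 mm from the plate's centre along the press's -x, 151 mm above the table. The fork's top is 30 mm above this point (181 mm above the table). Same axes as the press.
- lever: press lever, loose, 0.78 kg +-15 percent: beech bar 340 long, 20 wide, 30 mm high, pivot eye with steel cheeks (24 mm wide) at one end, upright steel cylinder weight (48 mm diameter, 58 high) at the other. Lies bar-level on the weight and a steel shoe. Origin: under the bar's middle, at the table; +x along the bar from eye (x -155) to weight (centre x +143 mm), z up; the bar spans z 14 to 44 mm.
- lever_balance (a point): the lever's balance point, half-way up the bar (29 mm above the table at the start), 81 mm from the bar's middle towards the weight, 38 mm of plain bar before the weight's near side: gripped here across its 20 mm width the lever hangs level. Same axes as the lever.
- lever_eye (a point): centre of the lever's pivot eye, 236 mm from the balance point towards the light end, at the same height. The pressing shoe (36 x 30 mm, 14 mm high) is under the bar, 135 mm from the eye. Same axes as the lever.
- mould_top: the upper of the two nested packed moulds, the one to load; loose, about 0.5 kg. Origin at the middle of its underside, x along its length. In the pile its foot rails straddle the lower mould's block and stand on its lid, 80 mm above the table, so it must rise 16 mm to come free.
- mould_top_center (a point): middle of the upper mould, 48 mm above its underside: white plastic brick-cheese mould, 110 mm long (its x), 56 wide (its y), 96 high. Foot rails along the long sides to 18 mm, closed body with straight side walls from 18 to 74 mm, clipped-on lid to 80 mm, beech press block (70 x 30 mm) to 96 mm. Either way round lengthwise is the same.
- mould_low_center (a point): the same point of the lower mould, exactly alike, which stands on the table and stays there.
- salt_jar: glass salt jar with a steel cap, 72 mm diameter, 105 mm high (stays). Origin under its centre.
- bowl: white ceramic bowl, 130 mm diameter, 55 mm high (stays). Origin under its centre.
- rind_brush: brush for rinds lying on the table (stays).
- spoon: spoon lying on the table (stays).
- whey_cup: steel mug, 80 mm diameter, 90 mm high (stays). Origin under its centre.
- open_mould: empty open brick mould without lid, 110 x 56 x 70 mm (stays). Origin under its centre.
Things that resemble listed ones, but are neither listed nor needed, are in the scene too. Leave any green or purple look-alike of the mould_top alone.

How it is judged:
By the outcome, as a careful person would: the job done as asked, in the order asked, and still so for the second after the job is handed in, while the arm keeps its last pose, push and grip.
It also fails if it takes over 58 s, if anything falls off the work surface, if the arm or the gripper's body presses on something with over 40 N, if the wrist force passes 120 N, or if a joint passes its speed limit or range.

### The arm

A 6-joint arm with a two-finger parallel gripper is mounted at the origin on the work surface. World frame = base frame: x ahead of the robot, y to its left, z up, the work surface at z = 0. Lengths are in m, angles in rad, forces in N, time in s.
With the tool pointing down it reaches from about 0.35 to 0.725 m from the base axis. Payload 4.3 kg.
Tool frame: the origin (TCP) lies at the very end of the fingers, on their centre line; the grasp point (between the pads) lies arm.tcp_to_grasp behind it (arm.tcp_to_grasp is the distance from the TCP to the grasp point, in m); z points along the fingers, y is the line along which they close (so a half turn about z gives the same grasp; the last joint's range is limited). The gripper opens to 85 mm and grips with 20 to 120 N. Pads are 22 mm wide; open, the fingers measure 114 mm over their backs; the gripper's body (76 mm by 85 mm) begins 54 mm behind the grasp point. The pads swing forward as they close: fully open they stand 13 mm farther back than shut.
Start: joints at [-1.284, 0.377, 0.081, 1.274, 0, 1.46], TCP at [0.222, -0.53, 0.231] pointing down, gripper open.
Joint ranges: [-2.72, 2.72], [-0.84, 1.66], [-1.02, 1.22], [-1.77, 2.12], [-1.37, 1.28], [-3.14, 3.14]. Speed limits (rad/s): [2.57, 2.57, 3.14, 3.14, 3.14, 3.14].

### API

Orientations are given as a unit quaternion [w, x, y, z].
In Python, from workcell import arm, capture, camera_params gives the robot as it stands. The module is installed in compiled form; this text tells all that it offers.
- The arm moves only by the tool carry_out, never from a script. Its argument "increments" is a list of rows, each an object with "delta_pos": the shift along the tool's x, y, z in mm, a list of three; "rotation": the turn, a rotation vector about the tool's x, y, z in rad, a list of three; "gripper": the opening, from -1 (shut) to 1 (fully open), so that 0 is half open. A call has 1 to 20 rows; each row is the pose to reach, as a shift and turn from the pose commanded when the call began, along the tool's axes at that moment; what a row does not reach only later rows make up. A row lasts 1/10 s, in which the tool goes at most 50 mm and 8.59 degrees, less where a joint would pass 70% of its speed; a pose out of reach is approached as far as the arm can. A call with a gripper value outside its range is refused whole. The fingers move at their own pace and stop on an object; the grip force is fixed at half the most. Time passes only in rows, so rows that repeat a pose let the fingers close. It gives the time, the measured TCP pose, the force, the opening and the grip force at its end, in the units of the state.
- arm.observe(): the state, without advancing time (a new reading comes with each control period).
- capture(name): name is "scene" or "top" or "wrist"; returns the picture (400x640x3 uint8, red, green, blue); there is no depth.
- camera_params(name): a dict with "mtx" (3x3 intrinsics, pixels), "R" (3x3) and "t" (3): a world point X has camera coordinates R X + t. Camera axes: x right, y down, z forward; pixel columns grow to the right and rows downward; lengths in m; the calibration is good to about 2 mm. A picture is of the moment at which its call begins: read the wrist's pose just before it. camera_params takes no time and is no camera call; for the wrist camera it gives the pose at the moment of the call.
- arm.finish_job(): hands the job in; it is judged then, once.
The state is a dict: "t": time; "qpos": joint angles; "joint_vel": joint speeds; "joint_torque": joint torques, N m; "eef_pos": TCP position; "ee_rot": TCP orientation; "force": force on the tool from outside, world axes, zero at the start; "torque": the same for the moment, N m; "opening": opening from 0.0 (shut) to 1.0 (fully open); "gripper_force": force on a finger pad.
Only numpy, scipy, OpenCV 4.12 (cv2) and the standard library are available. Lean on these libraries where they do the work, as an engineer would, in place of code of your own. Each camera call takes 0.05 s, during which the arm holds its last target. There are 200 camera calls.

## Working session

There is one attempt and no reset: what is moved stays moved. The work goes in short steps, Python scripts to look and compute and a tool call to move; the robot and the scene stay as the last step left them, time stands still between calls to the robot, and variables do not carry over. Pictures are saved under pics/ and viewed, at most 10 in all, crops included, and the job is handed in when it is done.

Besides the shell and the picture viewer there is one more tool, called after "Call:" as name([rows], argument=value, ...), one row to a line, values as JSON. carry_out: Moves the arm, as the interface text tells. Its arguments: {"type":"object","properties":{"increments":{"type":"array","items":{"type":"object","properties":{"delta_pos":{"type":"array","items":{"type":"number"}},"rotation":{"type":"array","items":{"type":"number"}},"gripper":{"type":"number"}}}}},"required":["increments"]}

```bash
mkdir -p pics; python3 - <<'E'
from workcell import arm,capture,camera_params
import cv2,numpy as np
for n in("scene","top"):
    im=capture(n);cv2.imwrite(f"pics/{n}0.png",im[:,:,::-1]);p=camera_params(n);print(n,p["mtx"].round(1).tolist(),p["R"].round(3).tolist(),p["t"].round(3).tolist())
s=arm.observe();print(s["eef_pos"],s["ee_rot"],s["opening"],arm.tcp_to_grasp,s["t"])
E
```

```text
scene [[388.7, 0.0, 317.5], [0.0, 388.7, 203.8], [0.0, 0.0, 1.0]] [[-0.66, 0.751, -0.017], [0.499, 0.422, -0.757], [-0.562, -0.508, -0.653]] [0.37, -0.183, 1.647]
top [[492.5, 0.0, 318.7], [0.0, 492.5, 210.2], [0.0, 0.0, 1.0]] [[-0.006, -1.0, -0.022], [-0.994, 0.008, -0.106], [0.106, 0.021, -0.994]] [0.029, 0.587, 1.667]
[ 0.22205126 -0.52976563  0.23046246] [-9.13285069e-04  9.80385645e-01  1.97086649e-01 -7.67989019e-05] 1.0006262372974735 0.0187 0.1
```

View pics/scene0.png

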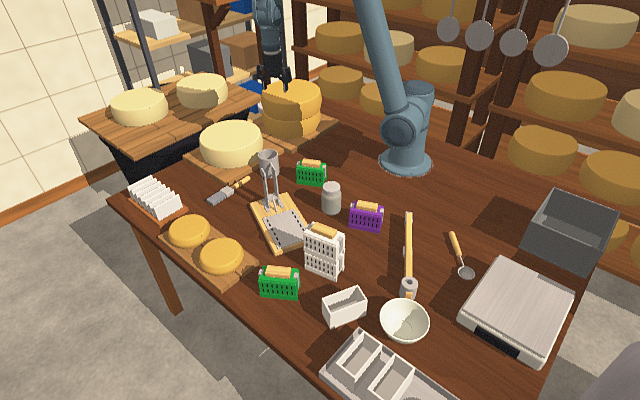

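View pics/top0.png

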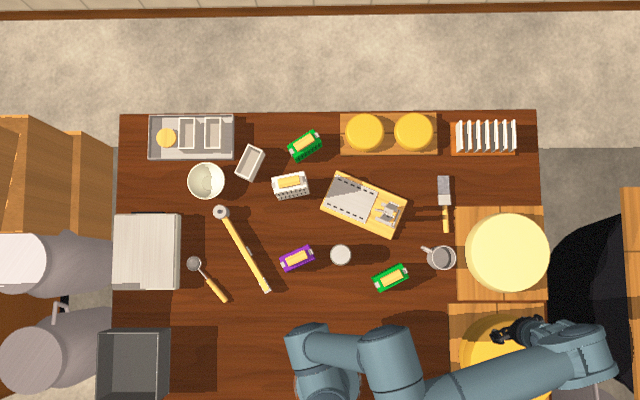

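The scene view shows the white pile of two at (325,250), and the top view shows it at (291,184). Things that could be mistaken for it, in top-view pixels:
- green moulds at (305,145) and (390,277)
- purple mould at (296,258)
- open white mould at (250,162)
- rack of white lids at (486,135)

I choose the white two-high pile at (291,184). The lever runs from its weight at (221,212) to its eye at (267,290). The press board is at (365,205), with its fork on the right at (388,210).

```bash
cat > h.py <<'E'
import cv2,numpy as np
from workcell import arm,capture,camera_params
from scipy.spatial.transform import Rotation as Ro
def ray(p,uv,z):
    """pixels -> world points on plane of height z"""
    uv=np.atleast_2d(np.float64(uv));d=np.c_[uv,np.ones(len(uv))]@np.linalg.inv(p["mtx"]).T@p["R"]
    c=-p["R"].T@p["t"];return c+d*((z-c[2])/d[:,2])[:,None]
def proj(p,X):
    x=(np.atleast_2d(X)@p["R"].T+p["t"])@p["mtx"].T;return x[:,:2]/x[:,2:]
def rect(mask,near):
    """largest-contour box of mask nearest to a pixel"""
    cs,_=cv2.findContours(mask.astype(np.uint8),cv2.RETR_EXTERNAL,cv2.CHAIN_APPROX_NONE)
    cs=[c for c in cs if cv2.contourArea(c)>30]
    return max(cs,key=lambda c:cv2.pointPolygonTest(c,near,True))
def axis(p,c,z):
    """centre, yaw, size of a contour cast on plane z"""
    P=ray(p,c.reshape(-1,2),z)[:,:2].astype(np.float32);(o,s,a)=cv2.minAreaRect(P*1000)
    if s[0]<s[1]:s=s[::-1];a+=90
    return np.round(o,1),round(a,1),np.round(s,1)
E
python3 - <<'E'
from h import *
im=cv2.imread("pics/top0.png");p=camera_params("top");h=cv2.cvtColor(im,cv2.COLOR_BGR2HSV)
for u in[(290,183),(335,180),(375,225),(240,250),(255,275),(240,170)]:print(u,h[u[1],u[0]])
wood=cv2.inRange(h,(15,60,150),(35,255,255))
for n,u,z in[("block",(290,182),.176),("board",(372,228),.022),("lever",(245,255),.044)]:
    try:
        c=rect(wood,u);print(n,axis(p,c,z),cv2.contourArea(c))
    except Exception as e:print(n,e)
g=ray(p,[[221,212]],.072);print("weight",g)
cr=cv2.resize(im[120:310,190:430],None,fx=3.3,fy=3.1,interpolation=cv2.INTER_CUBIC);cv2.imwrite("pics/crop1.png",cr[:590,:795])
E
```

```text
(290, 183) [ 21 139 251]
(335, 180) [ 14  37 166]
(375, 225) [ 23 135 251]
(240, 250) [ 25 114 255]
(255, 275) [ 27 124 255]
(240, 170) [ 18  51 171]
block (array([664.2, 116.4]), 100.9, array([70.6, 33.5])) 188.0
board (array([ 607.4, -128.9]), 66.0, array([269.5, 151.9])) 1612.5
lever (array([441.7, 276. ]), 31.0, array([292.4,  23.2])) 461.0
weight [[0.57969964 0.35387279 0.072     ]]
```

View pics/crop1.png

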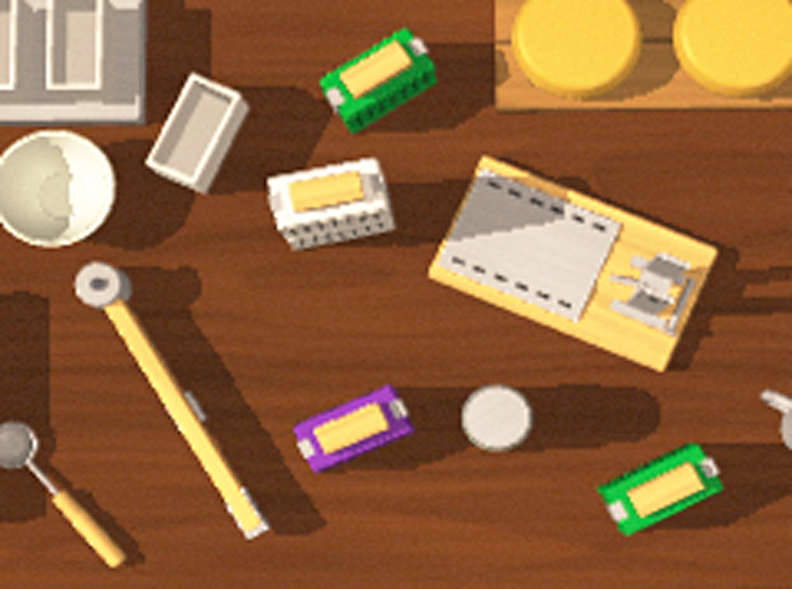

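The crop confirms the choice: the white pile is upright with its beech block on top, crop (328,192). The press has its plate on the left and its fork on the right at crop (655,290). The lever runs from its weight at crop (102,285) to its eye at crop (255,525).

```bash
cat >> h.py <<'E'
def plan(x,y,z,yaw):
    """print shift (mm) and turn, in present tool axes, to TCP x,y,z (mm) pointing down with tool y along yaw deg"""
    s=arm.observe();w,*v=s["ee_rot"];R=Ro.from_quat([*v,w]);a=np.radians(yaw)
    Y=np.array([np.cos(a),np.sin(a),0]);Z=np.array([0,0,-1.]);T=Ro.from_matrix(np.c_[np.cross(Y,Z),Y,Z])
    print("shift",(R.inv().apply(np.array([x,y,z])-1000*s["eef_pos"])).round(1).tolist(),"turn",(R.inv()*T).as_rotvec().round(4).tolist(),
      "now",(1000*s["eef_pos"]).round(1),"t",round(s["t"],2),"q",s["qpos"].round(2),"F",s["force"].round(1),"open",round(s["opening"],3),round(s["gripper_force"],1))
E
python3 -c "
from h import *
plan(640,116,300,10.9)"
```

```text
shift [635.0, -434.2, -68.6] turn [-0.0014, -0.0014, -1.3643] now [ 222.1 -529.8  230.5] t 0.1 q [-1.28  0.38  0.08  1.27  0.    1.46] F [ 0.1 -0.1  0.5] open 1.001 0.0
```

Call:
carry_out([
  {"delta_pos": [0, 0, -50], "rotation": [0, 0, 0], "gripper": 1},
  {"delta_pos": [635, -434, -69], "rotation": [0, 0, -1.364], "gripper": 1},
  {"delta_pos": [635, -434, -69], "rotation": [0, 0, -1.364], "gripper": 1},
  {"delta_pos": [635, -434, -69], "rotation": [0, 0, -1.364], "gripper": 1},
  {"delta_pos": [635, -434, -69], "rotation": [0, 0, -1.364], "gripper": 1},
  {"delta_pos": [635, -434, -69], "rotation": [0, 0, -1.364], "gripper": 1},
  {"delta_pos": [635, -434, -69], "rotation": [0, 0, -1.364], "gripper": 1},
  {"delta_pos": [635, -434, -69], "rotation": [0, 0, -1.364], "gripper": 1},
  {"delta_pos": [635, -434, -69], "rotation": [0, 0, -1.364], "gripper": 1},
  {"delta_pos": [635, -434, -69], "rotation": [0, 0, -1.364], "gripper": 1},
  {"delta_pos": [635, -434, -69], "rotation": [0, 0, -1.364], "gripper": 1},
  {"delta_pos": [635, -434, -69], "rotation": [0, 0, -1.364], "gripper": 1},
  {"delta_pos": [635, -434, -69], "rotation": [0, 0, -1.364], "gripper": 1},
  {"delta_pos": [635, -434, -69], "rotation": [0, 0, -1.364], "gripper": 1},
  {"delta_pos": [635, -434, -69], "rotation": [0, 0, -1.364], "gripper": 1},
  {"delta_pos": [635, -434, -69], "rotation": [0, 0, -1.364], "gripper": 1},
  {"delta_pos": [635, -434, -69], "rotation": [0, 0, -1.364], "gripper": 1},
  {"delta_pos": [635, -434, -69], "rotation": [0, 0, -1.364], "gripper": 1},
  {"delta_pos": [635, -434, -69], "rotation": [0, 0, -1.364], "gripper": 1},
  {"delta_pos": [635, -434, -69], "rotation": [0, 0, -1.364], "gripper": 1},
])

```text
t: 2.1
eef_pos: [0.6396, 0.1141, 0.3003]
ee_rot: [-0.0, 0.637, 0.771, -0.0]
force: [-0.3, -0.9, 1.4]
opening: 1.002
gripper_force: 0.0
```

```bash
python3 - <<'E'
from h import *
plan(664,116,113,10.9)
im=capture("wrist")[:,:,::-1].copy();p=camera_params("wrist");cv2.imwrite("pics/w1.png",im)
print((-p["R"].T@p["t"]).round(3),p["R"].round(3).tolist())
print("block expected",proj(p,[.664,.116,.176]))
h=cv2.cvtColor(im,cv2.COLOR_BGR2HSV);wood=cv2.inRange(h,(15,90,150),(35,255,255))
u=proj(p,[.664,.116,.176])[0]
c=rect(wood,(float(u[0]),float(u[1])));print(axis(p,c,.176),cv2.contourArea(c),c.reshape(-1,2).mean(0))
E
```

```text
shift [-2.7, 24.4, 187.3] turn [-0.0006, 0.0004, -0.0016] now [639.6 114.1 300.3] t 2.1 q [ 0.08  0.55  0.54  1.55 -0.    1.46] F [-0.3 -0.9  1.4] open 1.002 0.0
[0.623 0.195 0.443] [[0.982, 0.188, -0.001], [0.178, -0.929, 0.323], [0.06, -0.317, -0.946]]
block expected [[351.89046581 190.50100961]]
(array([665.4, 119.8]), 101.7, array([70.8, 29.6])) 2738.5 [354.06278027 184.43946188]
```

View pics/w1.png

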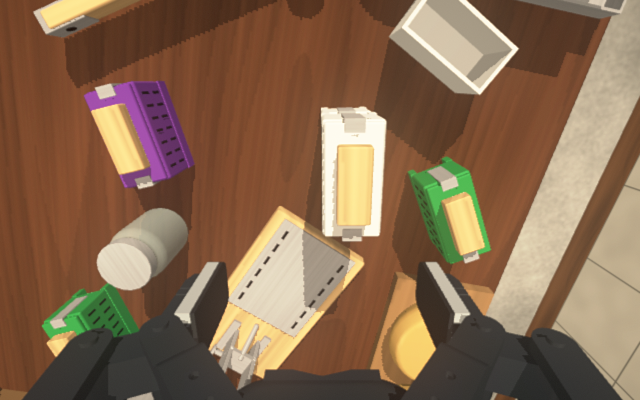

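The wrist view shows the white mould's block at (354,185), with a clean outline of 71 x 30 mm. It lies at world (665,119.5) mm with yaw about 101.5°. The green mould at (450,210) is lower than the fingers will go.

```bash
python3 -c "
from h import *
plan(665,119.5,113,11.5)"
```

```text
shift [0.8, 26.0, 187.6] turn [-0.0003, 0.0004, -0.0124] now [639.6 113.9 300.6] t 2.15 q [ 0.08  0.55  0.54  1.55 -0.    1.46] F [ 0.1 -0.   1. ] open 1.004 0.0
```

Call:
carry_out([
  {"delta_pos": [0.8, 26, 40], "rotation": [0, 0, -0.012], "gripper": 1},
  {"delta_pos": [0.8, 26, 70], "rotation": [0, 0, -0.012], "gripper": 1},
  {"delta_pos": [0.8, 26, 95], "rotation": [0, 0, -0.012], "gripper": 1},
  {"delta_pos": [0.8, 26, 120], "rotation": [0, 0, -0.012], "gripper": 1},
  {"delta_pos": [0.8, 26, 145], "rotation": [0, 0, -0.012], "gripper": 1},
  {"delta_pos": [0.8, 26, 165], "rotation": [0, 0, -0.012], "gripper": 1},
  {"delta_pos": [0.8, 26, 180], "rotation": [0, 0, -0.012], "gripper": 1},
  {"delta_pos": [0.8, 26, 187.5], "rotation": [0, 0, -0.012], "gripper": 1},
  {"delta_pos": [0.8, 26, 187.5], "rotation": [0, 0, -0.012], "gripper": 1},
  {"delta_pos": [0.8, 26, 187.5], "rotation": [0, 0, -0.012], "gripper": 1},
])

```text
t: 3.15
eef_pos: [0.6659, 0.1205, 0.1138]
ee_rot: [0.0, 0.632, 0.775, 0.0]
force: [0.4, 0.3, 1.0]
opening: 1.002
gripper_force: 0.0
```

Call:
carry_out([
  {"delta_pos": [0, 0, 0], "rotation": [0, 0, 0], "gripper": 0.3},
  {"delta_pos": [0, 0, 0], "rotation": [0, 0, 0], "gripper": 0.2},
  {"delta_pos": [0, 0, 0], "rotation": [0, 0, 0], "gripper": 0.1},
  {"delta_pos": [0, 0, 0], "rotation": [0, 0, 0], "gripper": -0.3},
  {"delta_pos": [0, 0, 0], "rotation": [0, 0, 0], "gripper": -0.3},
  {"delta_pos": [0, 0, 0], "rotation": [0, 0, 0], "gripper": -0.3},
  {"delta_pos": [0, 0, 0], "rotation": [0, 0, 0], "gripper": -0.3},
  {"delta_pos": [0, 0, 0], "rotation": [0, 0, 0], "gripper": -0.3},
])

```text
t: 3.95
eef_pos: [0.6667, 0.1212, 0.1142]
ee_rot: [0.001, 0.632, 0.775, 0.001]
force: [1.0, 0.6, 6.4]
opening: 0.647
gripper_force: 65.5
```

Call:
carry_out([
  {"delta_pos": [0, 0, -4], "rotation": [0, 0, 0], "gripper": -0.3},
  {"delta_pos": [0, 0, -8], "rotation": [0, 0, 0], "gripper": -0.3},
  {"delta_pos": [0, 0, -14], "rotation": [0, 0, 0], "gripper": -0.3},
  {"delta_pos": [0, 0, -20], "rotation": [0, 0, 0], "gripper": -0.3},
  {"delta_pos": [0, 0, -30], "rotation": [0, 0, 0], "gripper": -0.3},
  {"delta_pos": [0, 0, -45], "rotation": [0, 0, 0], "gripper": -0.3},
  {"delta_pos": [0, 0, -60], "rotation": [0, 0, 0], "gripper": -0.3},
  {"delta_pos": [0, 0, -75], "rotation": [0, 0, 0], "gripper": -0.3},
  {"delta_pos": [0, 0, -85], "rotation": [0, 0, 0], "gripper": -0.3},
  {"delta_pos": [0, 0, -85], "rotation": [0, 0, 0], "gripper": -0.3},
])

```text
t: 4.95
eef_pos: [0.6668, 0.1212, 0.2002]
ee_rot: [0.001, 0.632, 0.775, 0.001]
force: [0.0, -0.3, -6.1]
opening: 0.649
gripper_force: 64.8
```

```bash
python3 - <<'E'
from h import *
im=capture("top")[:,:,::-1].copy();cv2.imwrite("pics/t2.png",im)
w=capture("wrist")[:,:,::-1].copy();p=camera_params("wrist");cv2.imwrite("pics/w2.png",w)
h=cv2.cvtColor(w,cv2.COLOR_BGR2HSV);wood=cv2.inRange(h,(15,60,150),(35,255,255))
Y=np.radians(66);O=np.array([.6277,-.0832]);f=lambda x,y,z:[*(O+[x*np.cos(Y)-y*np.sin(Y),x*np.sin(Y)+y*np.cos(Y)]),z]
B=[f(a,b,.022) for a,b in((-.185,-.075),(.085,-.075),(.085,.075),(-.185,.075))]+[f(a,b,.026) for a,b in((-.08,-.06),(.08,-.06),(.08,.06),(-.08,.06))]
for k,q in enumerate(proj(p,B)):
    cv2.circle(w,tuple(int(round(v)) for v in q),2,(0,0,255) if k<4 else (255,0,0),-1)
cv2.imwrite("pics/w2o.png",w)
plan(629,-81,200,-24)
E
```

```text
shift [-190.5, -76.4, -2.3] turn [0.0002, 0.0001, 0.6208] now [665.6 121.  197.7] t 5.05 q [ 0.09  0.61  0.36  1.33 -0.    1.46] F [-0.4  0.  -6.4] open 0.651 64.8
```

View pics/w2o.png

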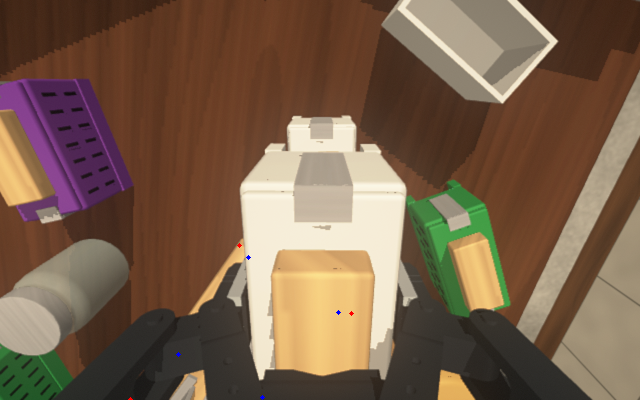

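The wrist view shows the held mould hanging straight, with the lower mould still in place behind it at (321,130). Next I cross-check the press pose using the board's free-end corners in w1.

```bash
python3 - <<'E'
from h import *
p=camera_params("wrist");p=dict(mtx=p["mtx"],R=np.array([[0.982,0.188,-0.001],[0.178,-0.929,0.323],[0.06,-0.317,-0.946]]));p["t"]=-p["R"]@np.array([.623,.195,.443])
Y=np.radians(66);O=np.array([.6277,-.0832]);f=lambda x,y:O+[x*np.cos(Y)-y*np.sin(Y),x*np.sin(Y)+y*np.cos(Y)]
print("w1",ray(p,[[282,207],[363,262]],.022)[:,:2].round(3),"top",f(.085,-.075).round(3),f(.085,.075).round(3))
t=camera_params("top");im=cv2.imread("pics/t2.png");h=cv2.cvtColor(im,cv2.COLOR_BGR2HSV);m=cv2.inRange(h,(15,60,150),(35,255,255))
print(axis(t,rect(m,(372,228)),.022))
E
```

```text
w1 [[ 0.599  0.029]
 [ 0.726 -0.032]] top [ 0.731 -0.036] [0.594 0.025]
(array([ 607.3, -128.8]), 66.0, array([269.5, 151.7]))
```

Call:
carry_out([
  {"delta_pos": [-25, -10, 0], "rotation": [0, 0, 0.08], "gripper": -0.3},
  {"delta_pos": [-55, -22, 0], "rotation": [0, 0, 0.18], "gripper": -0.3},
  {"delta_pos": [-90, -36, 0], "rotation": [0, 0, 0.3], "gripper": -0.3},
  {"delta_pos": [-125, -50, 0], "rotation": [0, 0, 0.42], "gripper": -0.3},
  {"delta_pos": [-155, -62, 0], "rotation": [0, 0, 0.52], "gripper": -0.3},
  {"delta_pos": [-178, -71, 0], "rotation": [0, 0, 0.59], "gripper": -0.3},
  {"delta_pos": [-190.5, -76.5, 0], "rotation": [0, 0, 0.621], "gripper": -0.3},
  {"delta_pos": [-190.5, -76.5, 0], "rotation": [0, 0, 0.621], "gripper": -0.3},
  {"delta_pos": [-190.5, -76.5, 0], "rotation": [0, 0, 0.621], "gripper": -0.3},
])

```text
t: 5.95
eef_pos: [0.6287, -0.0801, 0.1973]
ee_rot: [-0.001, 0.838, 0.545, 0.0]
force: [0.1, 0.5, -4.8]
opening: 0.643
gripper_force: 65.0
```

```bash
python3 - <<'E'
from h import *
plan(628.5,-81.5,61,-24)
w=capture("wrist")[:,:,::-1].copy();p=camera_params("wrist");cv2.imwrite("pics/w3.png",w)
E
```

```text
shift [-1.5, 0.6, 136.3] turn [-0.0011, -0.0009, 0.001] now [628.7 -80.1 197.3] t 5.95 q [-0.23  0.51  0.2   1.26  0.    1.76] F [ 0.1  0.5 -4.8] open 0.643 65.0
```

View pics/w3.png

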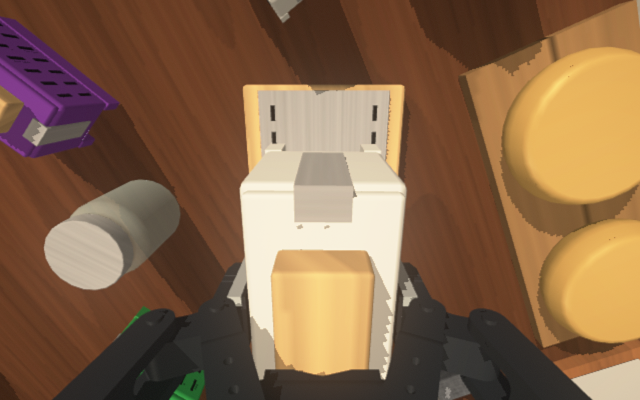

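The wrist view shows the mould square over the press. The board's free edge is at row 86, columns 245–404, with the plate inside it, and both are parallel to the mould.

```bash
python3 - <<'E'
from h import *
p=camera_params("wrist")
B=ray(p,[[245,86],[404,86]],.022);print(B.round(4))
d=B[1]-B[0];m=B.mean(0);print("yaw",np.degrees(np.arctan2(d[1],d[0])),"w",np.linalg.norm(d))
a=np.radians(66);print("plate centre",m[:2]-.085*np.array([np.cos(a),np.sin(a)]))
M=ray(p,[[273,268],[372,268],[243,190],[405,190]],.0) # block top front edge etc.
z=.1973-.034
for q,h in(([[276,252],[372,252]],.096),([[243,188],[405,188]],.080)):
    X=ray(p,q,z+h);print(h,X.round(4),"along/across from TCP",((X[:,:2]-[.6287,-.0801])@np.array([[np.cos(a),-np.sin(a)],[np.sin(a),np.cos(a)]])).round(4))
E
```

```text
[[ 0.5964  0.0228  0.022 ]
 [ 0.7289 -0.0358  0.022 ]]
yaw -23.850230137518018 w 0.14489580222005488
plate centre [ 0.62810266 -0.08419007]
0.096 [[ 0.6325 -0.0388  0.2593]
 [ 0.6565 -0.0494  0.2593]] along/across from TCP [[ 0.0392  0.0134]
 [ 0.0393 -0.0129]]
0.08 [[ 0.6272 -0.0219  0.2433]
 [ 0.6726 -0.0419  0.2433]] along/across from TCP [[ 0.0526  0.025 ]
 [ 0.0527 -0.0246]]
```

Call:
carry_out([
  {"delta_pos": [-3, 0.5, 25], "rotation": [0, 0, 0], "gripper": -0.3},
  {"delta_pos": [-3, 0.5, 55], "rotation": [0, 0, 0], "gripper": -0.3},
  {"delta_pos": [-3, 0.5, 85], "rotation": [0, 0, 0], "gripper": -0.3},
  {"delta_pos": [-3, 0.5, 108], "rotation": [0, 0, 0], "gripper": -0.3},
  {"delta_pos": [-3, 0.5, 122], "rotation": [0, 0, 0], "gripper": -0.3},
  {"delta_pos": [-3, 0.5, 129], "rotation": [0, 0, 0], "gripper": -0.3},
  {"delta_pos": [-3, 0.5, 132], "rotation": [0, 0, 0], "gripper": -0.3},
  {"delta_pos": [-3, 0.5, 132], "rotation": [0, 0, 0], "gripper": -0.3},
])

```text
t: 6.8
eef_pos: [0.6286, -0.0833, 0.0662]
ee_rot: [0.0, 0.838, 0.545, 0.0]
force: [-0.2, 1.0, -6.7]
opening: 0.646
gripper_force: 65.1
```

Call:
carry_out([
  {"delta_pos": [0, 0, 1], "rotation": [0, 0, 0], "gripper": -0.3},
  {"delta_pos": [0, 0, 2], "rotation": [0, 0, 0], "gripper": -0.3},
  {"delta_pos": [0, 0, 3], "rotation": [0, 0, 0], "gripper": -0.3},
  {"delta_pos": [0, 0, 3], "rotation": [0, 0, 0], "gripper": -0.3},
])

```text
t: 7.2
eef_pos: [0.6281, -0.084, 0.063]
ee_rot: [0.0, 0.839, 0.545, 0.0]
force: [0.5, -0.6, -6.3]
opening: 0.646
gripper_force: 65.1
```

Call:
carry_out([
  {"delta_pos": [0, 0, 1], "rotation": [0, 0, 0], "gripper": -0.3},
  {"delta_pos": [0, 0, 2], "rotation": [0, 0, 0], "gripper": -0.3},
  {"delta_pos": [0, 0, 2], "rotation": [0, 0, 0], "gripper": -0.3},
])

```text
t: 7.5
eef_pos: [0.6279, -0.0839, 0.0606]
ee_rot: [-0.0, 0.839, 0.545, -0.0]
force: [-0.6, -0.3, -6.4]
opening: 0.649
gripper_force: 65.1
```

Call:
carry_out([
  {"delta_pos": [0, 0, 0.7], "rotation": [0, 0, 0], "gripper": -0.3},
  {"delta_pos": [0, 0, 1.4], "rotation": [0, 0, 0], "gripper": -0.3},
  {"delta_pos": [0, 0, 1.4], "rotation": [0, 0, 0], "gripper": -0.3},
])

```text
t: 7.8
eef_pos: [0.6281, -0.0839, 0.0601]
ee_rot: [0.0, 0.839, 0.545, 0.0]
force: [-3.0, 0.4, 1.0]
opening: 0.654
gripper_force: 65.8
```

Contact: the weight has come off the wrist. I let go and rise.

Call:
carry_out([
  {"delta_pos": [0, 0, 0], "rotation": [0, 0, 0], "gripper": 0.4},
  {"delta_pos": [0, 0, 0], "rotation": [0, 0, 0], "gripper": 0.6},
  {"delta_pos": [0, 0, 0], "rotation": [0, 0, 0], "gripper": 0.8},
  {"delta_pos": [0, 0, 0], "rotation": [0, 0, 0], "gripper": 0.9},
  {"delta_pos": [0, 0, 0], "rotation": [0, 0, 0], "gripper": 0.9},
  {"delta_pos": [0, 0, -15], "rotation": [0, 0, 0], "gripper": 0.9},
  {"delta_pos": [0, 0, -40], "rotation": [0, 0, 0], "gripper": 0.9},
  {"delta_pos": [0, 0, -80], "rotation": [0, 0, 0], "gripper": 0.9},
  {"delta_pos": [0, 0, -125], "rotation": [0, 0, 0], "gripper": 0.9},
  {"delta_pos": [0, 0, -170], "rotation": [0, 0, 0], "gripper": 0.9},
  {"delta_pos": [0, 0, -200], "rotation": [0, 0, 0], "gripper": 0.9},
  {"delta_pos": [0, 0, -200], "rotation": [0, 0, 0], "gripper": 0.9},
])

```text
t: 9.0
eef_pos: [0.6307, -0.0845, 0.2654]
ee_rot: [0.004, 0.839, 0.545, 0.004]
force: [-0.6, 0.0, -0.1]
opening: 0.95
gripper_force: 0.0
```

```bash
python3 - <<'E'
from h import *
p=camera_params("wrist");w=capture("wrist")[:,:,::-1].copy();cv2.imwrite("pics/w4.png",w)
h=cv2.cvtColor(w,cv2.COLOR_BGR2HSV);wood=cv2.inRange(h,(15,60,150),(35,255,255))
u=proj(p,[.628,-.083,.122])[0];c=rect(wood,(float(u[0]),float(u[1])));print("mould block",axis(p,c,.122),cv2.contourArea(c))
plan(527,322,150,-59)
t=camera_params("top");im=cv2.imread("pics/top0.png");g=cv2.cvtColor(im,cv2.COLOR_BGR2HSV)
c=rect(cv2.inRange(g,(15,80,150),(35,255,255)),(245,255)).reshape(-1,2)
print("lever bar ends/axis",axis(t,c,.044))
E
```

```text
mould block (array([627.3, -85.1]), 64.9, array([72.4, 30.4])) 2512.5
shift [329.2, -259.9, 111.1] turn [0.0056, -0.0029, 0.6108] now [629.8 -84.3 262.3] t 9.05 q [-0.23  0.5   0.35  1.42 -0.    1.76] F [ 0.5  0.5 -0.2] open 0.948 0.0
lever bar ends/axis (array([441.9, 276.2]), 31.0, array([289.4,  23.2]))
```

View pics/w4.png

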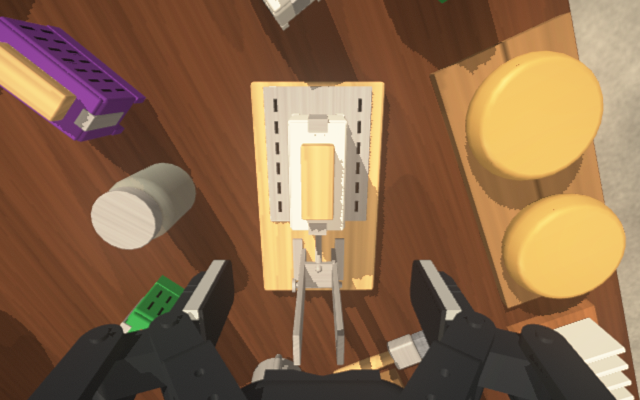

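The wrist view shows the mould upright in the middle of the plate, with its block at (317,182). It measures (627,-85) mm at yaw 65°, which is about 2 mm from the plate centre. I go to the lever.

Call:
carry_out([
  {"delta_pos": [329, -260, 32], "rotation": [0, 0, 0.611], "gripper": 0.9},
  {"delta_pos": [329, -260, 32], "rotation": [0, 0, 0.611], "gripper": 0.9},
  {"delta_pos": [329, -260, 32], "rotation": [0, 0, 0.611], "gripper": 0.9},
  {"delta_pos": [329, -260, 32], "rotation": [0, 0, 0.611], "gripper": 0.9},
  {"delta_pos": [329, -260, 32], "rotation": [0, 0, 0.611], "gripper": 0.9},
  {"delta_pos": [329, -260, 32], "rotation": [0, 0, 0.611], "gripper": 0.9},
  {"delta_pos": [329, -260, 32], "rotation": [0, 0, 0.611], "gripper": 0.9},
  {"delta_pos": [329, -260, 32], "rotation": [0, 0, 0.611], "gripper": 0.9},
  {"delta_pos": [329, -260, 32], "rotation": [0, 0, 0.611], "gripper": 0.9},
  {"delta_pos": [329, -260, 32], "rotation": [0, 0, 0.611], "gripper": 0.9},
  {"delta_pos": [329, -260, 32], "rotation": [0, 0, 0.611], "gripper": 0.9},
  {"delta_pos": [329, -260, 32], "rotation": [0, 0, 0.611], "gripper": 0.9},
])

```text
t: 10.25
eef_pos: [0.5243, 0.3212, 0.2264]
ee_rot: [0.0, 0.964, 0.267, -0.001]
force: [-0.6, -0.0, 0.2]
opening: 0.951
gripper_force: 0.0
```

```bash
python3 - <<'E'
from h import *
s=arm.observe();print(s["eef_pos"],s["ee_rot"],s["qpos"].round(2))
p=camera_params("wrist");w=capture("wrist")[:,:,::-1].copy();cv2.imwrite("pics/w5.png",w)
h=cv2.cvtColor(w,cv2.COLOR_BGR2HSV);wood=cv2.inRange(h,(15,80,150),(35,255,255))
u=proj(p,[.527,.322,.044])[0];c=rect(wood,(float(u[0]),float(u[1])));print(u,axis(p,c,.044),cv2.contourArea(c),cv2.boundingRect(c))
plan(527,322,150,-59)
E
```

```text
[0.52432477 0.3212188  0.22644297] [ 4.25753110e-04  9.63820780e-01  2.66549543e-01 -8.15368911e-04] [ 0.45  0.46  0.2   1.31 -0.    3.05]
[322.6800877  166.58795457] (array([440.3, 278.7]), 31.2, array([286.9,  20.3])) 4028.0 (305, 119, 21, 237)
shift [2.6, 0.4, 76.8] turn [0.0003, 0.0011, -0.0021] now [524.6 321.  226.8] t 10.3 q [ 0.45  0.46  0.2   1.31 -0.    3.05] F [ 0.2 -0.2 -0.9] open 0.947 0.0
```

View pics/w5.png

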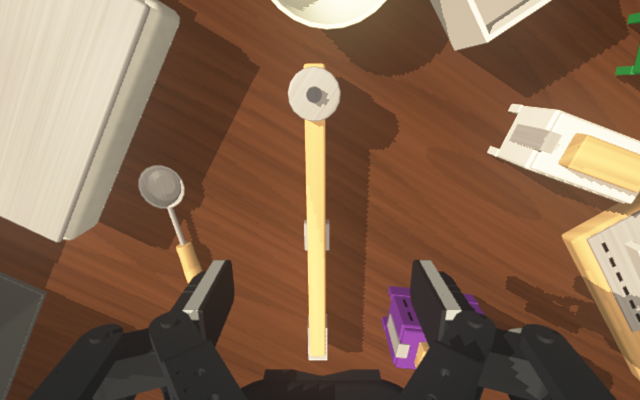

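The wrist view shows the lever running straight down the picture. Its weight top is at (314,94), the bar's far tip at (314,66), the shoe at (316,235) and the eye end at (317,358). The spoon (180,230) and purple mould (400,320) are clear of it.

```bash
python3 - <<'E'
from h import *
p=camera_params("wrist")
w=ray(p,[[314,94]],.058)[0,:2];s=ray(p,[[316,235]],.007)[0,:2];tip=ray(p,[[314,66]],.044)[0,:2];e=ray(p,[[317,358]],.044)[0,:2];b=ray(p,[[315,140],[317,330]],.044)[:,:2]
d=b[0]-b[1];d/=np.linalg.norm(d);print("yaw",np.degrees(np.arctan2(d[1],d[0])))
for n,q,x in(("w",w,.143),("shoe",s,-.02),("tip",tip,.17),("eye",e,-.17)):print(n,q.round(4),"along",((q-b[0])@d).round(4),"bal",(q+d*(.081-x)).round(4))
E
```

```text
yaw 31.159044237199865
w [0.5835 0.3648] along 0.0436 bal [0.5305 0.3327]
shoe [0.443  0.2805] along -0.1203 bal [0.5294 0.3328]
tip [0.6041 0.3772] along 0.0676 bal [0.528  0.3312]
eye [0.3137 0.2019] along -0.2716 bal [0.5285 0.3317]
```

```bash
python3 -c "
from h import *
plan(528.5,329.5,11,-58.9)"
```

```text
shift [7.9, -5.3, 215.8] turn [0.0003, 0.0011, -0.0038] now [524.6 321.  226.8] t 10.3 q [ 0.45  0.46  0.2   1.31 -0.    3.05] F [ 0.2 -0.2 -0.9] open 0.947 0.0
```

Call:
carry_out([
  {"delta_pos": [8, -5, 30], "rotation": [0, 0, -0.004], "gripper": 0.6},
  {"delta_pos": [8, -5, 65], "rotation": [0, 0, -0.004], "gripper": 0.5},
  {"delta_pos": [8, -5, 100], "rotation": [0, 0, -0.004], "gripper": 0.4},
  {"delta_pos": [8, -5, 135], "rotation": [0, 0, -0.004], "gripper": 0.4},
  {"delta_pos": [8, -5, 165], "rotation": [0, 0, -0.004], "gripper": 0.4},
  {"delta_pos": [8, -5, 190], "rotation": [0, 0, -0.004], "gripper": 0.4},
  {"delta_pos": [8, -5, 205], "rotation": [0, 0, -0.004], "gripper": 0.4},
  {"delta_pos": [8, -5, 212], "rotation": [0, 0, -0.004], "gripper": 0.4},
  {"delta_pos": [8, -5, 215], "rotation": [0, 0, -0.004], "gripper": 0.4},
  {"delta_pos": [8, -5, 215], "rotation": [0, 0, -0.004], "gripper": 0.4},
  {"delta_pos": [8, -5, 215], "rotation": [0, 0, -0.004], "gripper": 0.4},
])

```text
t: 11.4
eef_pos: [0.5297, 0.331, 0.0135]
ee_rot: [-0.0, 0.963, 0.269, 0.001]
force: [-0.1, 0.7, -0.3]
opening: 0.705
gripper_force: 0.0
```

Call:
carry_out([
  {"delta_pos": [0, 0, 0], "rotation": [0, 0, 0], "gripper": 0},
  {"delta_pos": [0, 0, 0], "rotation": [0, 0, 0], "gripper": -0.2},
  {"delta_pos": [0, 0, 0], "rotation": [0, 0, 0], "gripper": -0.35},
  {"delta_pos": [0, 0, 0], "rotation": [0, 0, 0], "gripper": -0.45},
  {"delta_pos": [0, 0, 0], "rotation": [0, 0, 0], "gripper": -0.55},
  {"delta_pos": [0, 0, 0], "rotation": [0, 0, 0], "gripper": -0.9},
  {"delta_pos": [0, 0, 0], "rotation": [0, 0, 0], "gripper": -0.9},
  {"delta_pos": [0, 0, 0], "rotation": [0, 0, 0], "gripper": -0.9},
  {"delta_pos": [0, 0, 0], "rotation": [0, 0, 0], "gripper": -0.9},
  {"delta_pos": [0, 0, 0], "rotation": [0, 0, 0], "gripper": -0.9},
])

```text
t: 12.4
eef_pos: [0.5287, 0.3311, 0.0127]
ee_rot: [-0.0, 0.963, 0.269, 0.0]
force: [-2.1, 1.9, 5.3]
opening: 0.225
gripper_force: 60.0
```

Call:
carry_out([
  {"delta_pos": [0, 0, -5], "rotation": [0, 0, 0], "gripper": -0.9},
  {"delta_pos": [0, 0, -12], "rotation": [0, 0, 0], "gripper": -0.9},
  {"delta_pos": [0, 0, -25], "rotation": [0, 0, 0], "gripper": -0.9},
  {"delta_pos": [0, 0, -45], "rotation": [0, 0, 0], "gripper": -0.9},
  {"delta_pos": [0, 0, -70], "rotation": [0, 0, 0], "gripper": -0.9},
  {"delta_pos": [0, 0, -100], "rotation": [0, 0, 0], "gripper": -0.9},
  {"delta_pos": [0, 0, -130], "rotation": [0, 0, 0], "gripper": -0.9},
  {"delta_pos": [0, 0, -165], "rotation": [0, 0, 0], "gripper": -0.9},
  {"delta_pos": [0, 0, -200], "rotation": [0, 0, 0], "gripper": -0.9},
  {"delta_pos": [0, 0, -230], "rotation": [0, 0, 0], "gripper": -0.9},
  {"delta_pos": [0, 0, -250], "rotation": [0, 0, 0], "gripper": -0.9},
  {"delta_pos": [0, 0, -250], "rotation": [0, 0, 0], "gripper": -0.9},
])

```text
t: 13.6
eef_pos: [0.5303, 0.3314, 0.2666]
ee_rot: [-0.0, 0.963, 0.269, 0.003]
force: [-0.4, 0.7, -6.5]
opening: 0.224
gripper_force: 59.1
```

```bash
python3 - <<'E'
from h import *
s=arm.observe();print(s["torque"].round(3),s["force"].round(1))
# TCP over press_x=101 mm, eye 212 mm high (grasp was at same bar height: TCP 13 <-> bar centre 29)
a=np.radians(66);print(np.array([628,-83.5])+101*np.array([np.cos(a),np.sin(a)]))
plan(628+101*np.cos(a),-83.5+101*np.sin(a),265,-24)
p=camera_params("wrist");w=capture("wrist")[:,:,::-1].copy();cv2.imwrite("pics/w6.png",w)
c=camera_params("scene");w=capture("scene")[:,:,::-1].copy();cv2.imwrite("pics/s6.png",w)
cv2.imwrite("pics/s6c.png",np.hstack([cv2.resize(cv2.imread("pics/w6.png"),(400,250)),w[50:300,200:600]]))
E
```

```text
[ 0.017 -0.063 -0.015] [-0.4  0.7 -6.5]
[669.08040095   8.76809122]
shift [-48.5, 347.9, 1.6] turn [0.0031, -0.0064, -0.6073] now [530.3 331.4 266.6] t 13.6 q [ 0.46  0.48  0.33  1.41 -0.    3.05] F [-0.4  0.7 -6.5] open 0.224 59.1
```

View pics/s6c.png

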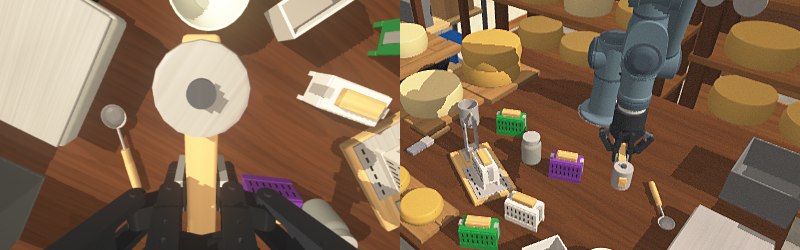

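The wrist half (left) shows the bar straight in the fingers with its weight at (200,90). The scene half shows the lever lifted clear and the mould on the press. I carry it high to the press.

Call:
carry_out([
  {"delta_pos": [-4, 26, 0], "rotation": [0, 0, -0.05], "gripper": -0.9},
  {"delta_pos": [-8, 58, 0], "rotation": [0, 0, -0.11], "gripper": -0.9},
  {"delta_pos": [-14, 95, 0], "rotation": [0, 0, -0.17], "gripper": -0.9},
  {"delta_pos": [-19, 133, 0], "rotation": [0, 0, -0.24], "gripper": -0.9},
  {"delta_pos": [-24, 171, 0], "rotation": [0, 0, -0.3], "gripper": -0.9},
  {"delta_pos": [-29, 209, 0], "rotation": [0, 0, -0.37], "gripper": -0.9},
  {"delta_pos": [-34, 247, 0], "rotation": [0, 0, -0.43], "gripper": -0.9},
  {"delta_pos": [-40, 285, 0], "rotation": [0, 0, -0.5], "gripper": -0.9},
  {"delta_pos": [-45, 317, 0], "rotation": [0, 0, -0.56], "gripper": -0.9},
  {"delta_pos": [-48, 340, 0], "rotation": [0, 0, -0.59], "gripper": -0.9},
  {"delta_pos": [-48.5, 348, 0], "rotation": [0, 0, -0.607], "gripper": -0.9},
  {"delta_pos": [-48.5, 348, 0], "rotation": [0, 0, -0.607], "gripper": -0.9},
  {"delta_pos": [-48.5, 348, 0], "rotation": [0, 0, -0.607], "gripper": -0.9},
])

```text
t: 15.0
eef_pos: [0.6667, 0.009, 0.2611]
ee_rot: [-0.001, 0.839, 0.545, -0.001]
force: [-0.2, 0.3, -6.7]
opening: 0.228
gripper_force: 59.6
```

```bash
python3 - <<'E'
from h import *
plan(669,9,196,-24)
im=capture("top")[:,:,::-1].copy();cv2.imwrite("pics/t7.png",im)
w=capture("wrist")[:,:,::-1].copy();cv2.imwrite("pics/w7.png",w)
s=capture("scene")[:,:,::-1].copy();cv2.imwrite("pics/s7.png",s)
A=cv2.resize(im[110:290,200:460],(520,360));B=cv2.resize(s[100:270,180:340],(280,297));B=cv2.copyMakeBorder(B,0,63,0,0,cv2.BORDER_CONSTANT)
C=cv2.resize(w,(370,231));C=cv2.copyMakeBorder(C,0,0,0,430,cv2.BORDER_CONSTANT)
cv2.imwrite("pics/m7.png",np.vstack([np.hstack([A,B]),C]))
E
```

```text
shift [1.0, 2.3, 65.0] turn [-0.0029, 0.0002, 0.0] now [666.7   9.  261.1] t 15.0 q [-0.08  0.59  0.49  1.48  0.    1.91] F [-0.2  0.3 -6.7] open 0.228 59.6
```

View pics/m7.png

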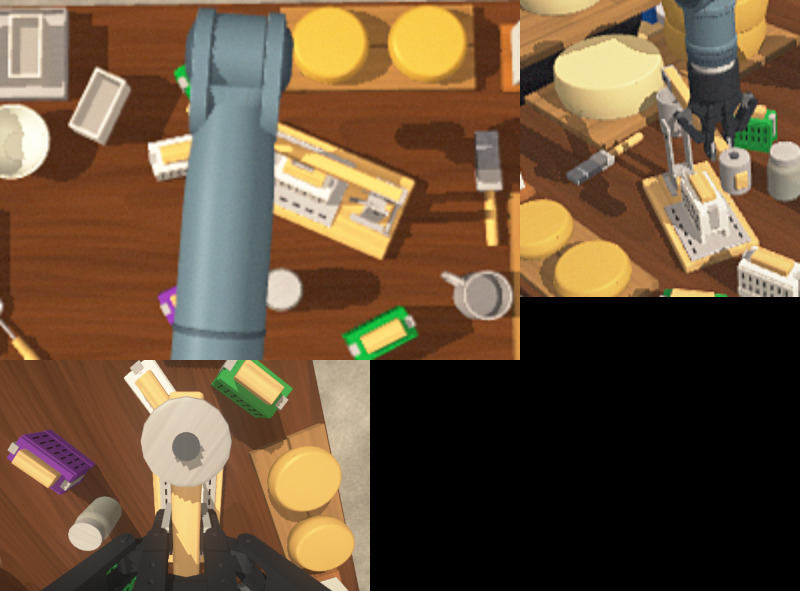

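The composite shows the mould standing on the plate and the lever in line over the press: parallel to the board edge in the top view, weight over the free end in the wrist view. I check numerically where the eye is before lowering.

```bash
python3 - <<'E'
from h import *
a=np.radians(66);d=np.array([np.cos(a),np.sin(a),0]);n=np.array([-d[1],d[0],0])
B=np.array([.6667,.009,.2611+.016])
for cam,i0,i1 in(("top","t2","t7"),("scene","s6","s7")):
    p=camera_params(cam);D=cv2.absdiff(cv2.imread(f"pics/{i0}.png"),cv2.imread(f"pics/{i1}.png")).max(2)
    P=proj(p,[B-d*.251,B-d*.236,B-d*.12,B+d*.062]);print(cam,"pred tip,eye,bar,weight",P.round(0).tolist())
    # column profile perpendicular-ish (vertical) through predicted bar points
    I=cv2.imread(f"pics/{i1}.png")
    h=cv2.cvtColor(I,cv2.COLOR_BGR2HSV)
    m=((D>35)).astype(np.uint8)
    u,v=P[0].round().astype(int);print("\n".join("".join(".+"[x] for x in r) for r in m[v-22:v+22,u-30:u+40]))
E
```

```text
top pred tip,eye,bar,weight [[400.0, 208.0], [395.0, 206.0], [359.0, 191.0], [303.0, 167.0]]
................++..+.++++.++++++++++.++++.+++++.+++..................
................+++.++.++.++.++++++.+++++++++++++++++.................
...................+.++.++.++.++.+++++++++.+++.+..++..................
.....................++++.+.+++++.+.+..++.+.+.+.+++.+.................
.......................++..+.+.+++.+++++++++.++++++++++...............
+........................++++.++..+.+.+..+++..++.++.+++++.............
+++..........+.............++.+.+.+.+++..+.++..+++++++.+++.+++.+++....
++++++.........................+...++.+++.+++++.+.+++++.+.+++.+++.....
+++++++...............++.............+++.+++.+++++..................++
+++++++++...........++++++.....+........++..+++.....................++
+++++++++++.......+++++++++++............++++.+.....................++
++++++++++++++.....++++++++++...............+.......................++
+++++++...++++++..........+++..++.........++.+......................++
++++++.....++++++++++..........+++++........+........................+
++++++.....++
[... 4635 characters left out ...]
+.......................+++++++++++++++++++++++++++++++++++++
++++++++++........................++++++++++++++++++++++++++++++++++++
+++++++++..........................++.++++++++++++++++++++++++++++++++
++++++++...........................++..+++++++++++++++++++++++++++++++
++++++++.............................+++++++++++++++++++++++++++++++++
+++++++..............................+++++++++++++++++++++++++++++++++
+++++................................+++++++++++++++++++++++++++++++++
++++..................................++++++++++++++++++++++++++++++++
+++....................................+++++++++++++++++++++++++++++++
+++....................................+++++++++++++++++++++++++++++++
```

```bash
python3 - <<'E'
from h import *
a=np.radians(66);d=np.array([np.cos(a),np.sin(a),0]);n=np.array([-d[1],d[0],0])
B=np.array([.6667,.009,.2611+.031])
p=camera_params("top");h=cv2.cvtColor(cv2.imread("pics/t7.png"),cv2.COLOR_BGR2HSV)
off=np.arange(-.036,.0361,.003);print("off",(off*1000).astype(int))
for s in(-.13,-.16,-.19,-.215,-.23,-.245,-.255,-.265):
    uv=proj(p,[B+d*s+n*o for o in off]).astype(np.float32)
    v=cv2.remap(h,uv[None,:,0],uv[None,:,1],cv2.INTER_LINEAR)[0]
    print(s,"S",v[:,1].tolist(),"\n      V",v[:,2].tolist())
E
```

```text
off [-36 -32 -29 -26 -23 -20 -17 -14 -11  -8  -5  -2   0   3   6   9  12  15
  18  21  24  27  30  33  36]
-0.13 S [186, 168, 170, 155, 128, 139, 125, 53, 52, 116, 136, 131, 127, 127, 128, 138, 158, 149, 140, 136, 135, 139, 142, 146, 103] 
      V [112, 81, 115, 239, 255, 255, 204, 165, 165, 217, 253, 255, 254, 255, 255, 249, 212, 246, 254, 254, 253, 251, 251, 251, 244]
-0.16 S [181, 168, 155, 154, 149, 158, 118, 45, 48, 110, 134, 130, 127, 126, 128, 141, 140, 74, 34, 37, 37, 40, 38, 38, 39] 
      V [110, 86, 106, 188, 223, 215, 185, 166, 166, 218, 253, 255, 254, 255, 255, 248, 200, 167, 160, 164, 160, 161, 160, 159, 161]
-0.19 S [198, 198, 175, 150, 153, 157, 151, 153, 154, 147, 133, 129, 127, 126, 128, 141, 153, 154, 149, 157, 160, 145, 71, 55, 113] 
      V [98, 77, 105, 185, 220, 212, 206, 198, 196, 232, 253, 255, 254, 255, 255, 245, 204, 192, 202, 203, 212, 199, 126, 107, 159]
-0.215 S [169, 178, 171, 158, 156, 157, 155, 155, 122, 113, 129, 124, 126, 124, 127, 109, 59, 41, 39, 34, 36, 43, 42, 43, 43] 
      V [95, 79, 107, 178, 218, 211, 201, 193, 192, 236, 255, 255, 255, 255, 
[... 383 characters left out ...]
, 132, 130, 108, 60, 75, 116, 138, 130, 127, 135, 120, 144] 
      V [106, 80, 123, 216, 255, 253, 252, 247, 221, 245, 255, 255, 255, 255, 253, 252, 200, 155, 169, 180, 171, 174, 159, 173, 187]
-0.255 S [180, 180, 165, 150, 138, 137, 144, 143, 122, 82, 75, 71, 55, 65, 62, 70, 88, 117, 145, 151, 155, 149, 149, 143, 148] 
      V [109, 71, 110, 225, 254, 255, 254, 252, 248, 227, 214, 216, 222, 211, 225, 213, 192, 175, 192, 204, 209, 207, 199, 204, 209]
-0.265 S [186, 187, 192, 180, 176, 175, 187, 175, 173, 183, 194, 190, 188, 181, 178, 177, 182, 180, 177, 170, 170, 186, 169, 172, 177] 
      V [107, 88, 76, 79, 80, 82, 86, 85, 86, 85, 83, 85, 84, 86, 87, 85, 83, 83, 84, 87, 86, 80, 77, 79, 81]
```

The bar is parallel to the press axis, about 1 mm to the side. Next I check its level in the scene view.

```bash
python3 - <<'E'
from h import *
a=np.radians(66);d=np.array([np.cos(a),np.sin(a),0]);n=np.array([-d[1],d[0],0])
B=np.array([.6667,.009,.2611+.016])+n*.001
p=camera_params("scene");h=cv2.cvtColor(cv2.imread("pics/s7.png"),cv2.COLOR_BGR2HSV)
print("cam dir",(-p["R"].T@p["t"]).round(2))
z=np.arange(-.04,.0521,.004);print((z*1000).round().astype(int).tolist())
for s in(-.14,-.17,-.2,-.23,-.245):
    # vertical section on the near (seen) long side
    for sd in(.010,-.010):
        uv=proj(p,[B+d*s+n*sd+[0,0,o] for o in z]).astype(np.float32)
        v=cv2.remap(h,uv[None,:,0],uv[None,:,1],cv2.INTER_LINEAR)[0];print(s,sd,"V",v[:,2].tolist(),"S",v[:,1].tolist())
E
```

```text
cam dir [1.26 0.64 0.94]
[-40, -36, -32, -28, -24, -20, -16, -12, -8, -4, 0, 4, 8, 12, 16, 20, 24, 28, 32, 36, 40, 44, 48, 52]
-0.14 0.01 V [153, 159, 141, 54, 52, 58, 58, 60, 56, 49, 43, 41, 37, 39, 44, 44, 38, 42, 39, 37, 38, 41, 40, 40] S [135, 136, 126, 30, 26, 18, 13, 18, 14, 21, 32, 38, 25, 45, 22, 41, 28, 32, 30, 36, 36, 27, 33, 18]
-0.14 -0.01 V [56, 57, 72, 93, 104, 100, 99, 119, 141, 139, 138, 140, 153, 202, 237, 249, 249, 247, 246, 246, 246, 248, 245, 225] S [28, 12, 12, 14, 9, 7, 10, 43, 125, 147, 139, 133, 134, 139, 130, 123, 119, 118, 118, 119, 117, 118, 110, 105]
-0.17 0.01 V [92, 70, 63, 64, 49, 71, 116, 178, 209, 228, 242, 255, 228, 187, 154, 156, 170, 159, 135, 152, 199, 150, 117, 108] S [11, 8, 19, 20, 44, 85, 184, 93, 107, 108, 113, 116, 129, 143, 142, 143, 138, 123, 139, 146, 150, 144, 133, 120]
-0.17 -0.01 V [116, 121, 198, 212, 178, 174, 155, 137, 139, 137, 136, 131, 157, 205, 237, 252, 250, 247, 246, 246, 247, 251, 251, 231] S [17, 24, 31, 32, 32, 46, 80, 115, 135, 141, 134, 137, 139, 135, 129, 123, 117, 118, 118, 118, 121, 118, 113, 90]
-0.2 0.01 V [152, 193,
[... 772 characters left out ...]
163, 140, 117, 99, 99, 97, 109, 150, 198, 231, 244, 254, 219, 128, 127, 124, 124, 121, 123, 127] S [36, 35, 32, 31, 30, 22, 16, 4, 15, 17, 14, 40, 65, 86, 124, 119, 72, 111, 146, 153, 146, 152, 144, 142]
-0.245 0.01 V [158, 191, 236, 251, 250, 248, 247, 246, 246, 249, 251, 253, 230, 176, 134, 108, 125, 131, 132, 133, 132, 129, 131, 133] S [135, 138, 133, 122, 119, 118, 118, 119, 120, 118, 120, 105, 83, 84, 122, 151, 144, 144, 144, 143, 149, 153, 153, 155]
-0.245 -0.01 V [193, 194, 197, 203, 199, 130, 94, 65, 53, 74, 116, 149, 186, 221, 212, 198, 202, 203, 168, 152, 130, 131, 125, 125] S [36, 32, 31, 51, 100, 84, 29, 37, 40, 33, 18, 29, 73, 87, 54, 101, 116, 115, 123, 134, 144, 141, 144, 144]
```

The bar is level: its edge heights do not change along it. I lower it to the hold height, with small corrections.

Call:
carry_out([
  {"delta_pos": [4, 3, 6], "rotation": [0, 0, 0], "gripper": -0.9},
  {"delta_pos": [4, 3, 16], "rotation": [0, 0, 0], "gripper": -0.9},
  {"delta_pos": [4, 3, 28], "rotation": [0, 0, 0], "gripper": -0.9},
  {"delta_pos": [4, 3, 40], "rotation": [0, 0, 0], "gripper": -0.9},
  {"delta_pos": [4, 3, 51], "rotation": [0, 0, 0], "gripper": -0.9},
  {"delta_pos": [4, 3, 58], "rotation": [0, 0, 0], "gripper": -0.9},
  {"delta_pos": [4, 3, 62], "rotation": [0, 0, 0], "gripper": -0.9},
  {"delta_pos": [4, 3, 62], "rotation": [0, 0, 0], "gripper": -0.9},
  {"delta_pos": [4, 3, 62], "rotation": [0, 0, 0], "gripper": -0.9},
  {"delta_pos": [4, 3, 62], "rotation": [0, 0, 0], "gripper": -0.9},
  {"delta_pos": [4, 3, 62], "rotation": [0, 0, 0], "gripper": -0.9},
])

```text
t: 16.25
eef_pos: [0.6724, 0.0104, 0.2011]
ee_rot: [0.0, 0.839, 0.545, 0.001]
force: [-0.6, 0.7, -7.3]
opening: 0.224
gripper_force: 59.7
```

```bash
python3 - <<'E'
from h import *
plan(669,9,198,-24)
a=np.radians(66);d=np.array([np.cos(a),np.sin(a),0]);n=np.array([-d[1],d[0],0])
T=arm.observe()["eef_pos"];q=(T-[.628,-.0835,0]);print("press-frame along",(q@d*1000).round(1),"across",(q@n*1000).round(1))
B=T+[0,0,.029]
p=camera_params("top");im=capture("top")[:,:,::-1].copy();h=cv2.cvtColor(im,cv2.COLOR_BGR2HSV);cv2.imwrite("pics/t8.png",im)
off=np.arange(-.018,.0181,.003);print((off*1000).astype(int))
for s in(-.16,-.2,-.23,-.25,-.255,-.26,-.265):
    uv=proj(p,[B+d*s+n*o for o in off]).astype(np.float32);v=cv2.remap(h,uv[None,:,0],uv[None,:,1],cv2.INTER_LINEAR)[0]
    print(s,"S",v[:,1].tolist(),"V",v[:,2].tolist())
E
```

```text
shift [-2.7, -2.5, 3.1] turn [0.0013, -0.0004, -0.0002] now [672.4  10.4 201.1] t 16.25 q [-0.08  0.6   0.35  1.33 -0.    1.91] F [-0.6  0.7 -7.3] open 0.224 59.7
press-frame along 103.8 across -2.3
[-18 -15 -12  -9  -6  -3   0   2   5   8  11  14  17]
-0.16 S [32, 29, 104, 152, 131, 130, 129, 125, 127, 145, 128, 60, 36] V [159, 130, 94, 198, 253, 255, 255, 255, 255, 254, 211, 207, 210]
-0.2 S [158, 155, 155, 151, 130, 126, 126, 126, 128, 143, 154, 156, 156] V [194, 195, 194, 234, 253, 255, 255, 255, 255, 246, 203, 201, 211]
-0.23 S [162, 149, 101, 114, 128, 126, 125, 128, 127, 103, 44, 40, 37] V [195, 188, 190, 234, 254, 255, 254, 255, 255, 246, 183, 146, 219]
-0.25 S [157, 146, 96, 45, 56, 76, 58, 62, 59, 46, 46, 84, 140] V [204, 196, 210, 227, 234, 227, 224, 231, 234, 226, 196, 190, 228]
-0.255 S [147, 142, 114, 55, 54, 60, 65, 42, 37, 35, 38, 55, 109] V [247, 251, 247, 230, 222, 218, 209, 216, 200, 195, 189, 125, 155]
-0.26 S [142, 148, 149, 149, 152, 151, 138, 86, 56, 45, 61, 58, 67] V [251, 248, 214, 183, 178, 190, 186, 168, 158, 155, 162, 166, 168]
-0.265 S [149, 153, 155, 153, 153, 157, 157, 148, 151, 149, 153, 151, 154] V [253, 230, 206, 201, 186, 197, 197, 198, 196, 189, 191, 204, 211]
```

```bash
python3 - <<'E'
from h import *
a=np.radians(66);d=np.array([np.cos(a),np.sin(a),0]);n=np.array([-d[1],d[0],0]);O=np.array([.628,-.0835,.181])
p=camera_params("top");h=cv2.cvtColor(cv2.imread("pics/top0.png"),cv2.COLOR_BGR2HSV)
off=np.arange(-.03,.0301,.0025);print((off*1000).round(1).tolist())
for x in(-.125,-.13,-.135,-.14,-.145):
    uv=proj(p,[O+d*x+n*o for o in off]).astype(np.float32);v=cv2.remap(h,uv[None,:,0],uv[None,:,1],cv2.INTER_LINEAR)[0];print(x,v[:,1].tolist(),v[:,2].tolist())
m=[arm.observe()["eef_pos"] for _ in range(3)];print(m)
E
```

```text
[-30.0, -27.5, -25.0, -22.5, -20.0, -17.5, -15.0, -12.5, -10.0, -7.5, -5.0, -2.5, -0.0, 2.5, 5.0, 7.5, 10.0, 12.5, 15.0, 17.5, 20.0, 22.5, 25.0, 27.5, 30.0]
-0.125 [141, 144, 127, 82, 19, 27, 39, 45, 42, 39, 39, 44, 44, 39, 34, 33, 34, 38, 40, 29, 27, 37, 44, 41, 41] [251, 252, 251, 248, 242, 219, 176, 152, 150, 151, 151, 154, 184, 216, 231, 232, 231, 227, 221, 239, 241, 191, 148, 152, 153]
-0.13 [141, 145, 143, 82, 41, 36, 44, 41, 40, 44, 43, 41, 39, 37, 34, 33, 34, 38, 41, 40, 40, 47, 40, 41, 45] [251, 251, 247, 235, 231, 207, 154, 150, 151, 152, 152, 155, 178, 213, 230, 231, 230, 227, 220, 225, 216, 152, 103, 121, 154]
-0.135 [145, 146, 130, 83, 36, 35, 42, 41, 40, 41, 41, 42, 41, 33, 32, 32, 32, 32, 34, 34, 37, 42, 38, 37, 39] [251, 252, 250, 243, 235, 218, 169, 148, 151, 153, 152, 159, 185, 224, 235, 232, 230, 230, 230, 234, 230, 162, 110, 112, 146]
-0.14 [141, 143, 133, 99, 44, 35, 40, 39, 40, 44, 44, 42, 50, 52, 45, 35, 46, 44, 20, 18, 33, 43, 43, 39, 38] [251, 252, 250, 243, 234, 213, 175, 153, 154, 152, 152, 160, 194, 221, 231, 232, 236, 236, 232, 236, 219, 185, 145, 147, 154]
-0.145 [141, 142, 138, 92, 51, 35, 41, 43, 46, 45, 36, 38, 57, 103, 134, 131, 129, 132, 85, 45, 37, 42, 55, 71, 91] [251, 251, 250, 234, 227, 209, 144, 146, 156, 157, 156, 158, 162, 176, 225, 246, 255, 253, 234, 224, 214, 158, 151, 167, 176]
[array([0.67227122, 0.01048468, 0.20094867]), array([0.67227122, 0.01048468, 0.20094867]), array([0.67227122, 0.01048468, 0.20094867])]
```

Call:
carry_out([
  {"delta_pos": [0, -1, 2], "rotation": [0, 0, 0], "gripper": -0.9},
  {"delta_pos": [0, -1, 4], "rotation": [0, 0, 0], "gripper": -0.9},
  {"delta_pos": [0, -1, 5], "rotation": [0, 0, 0], "gripper": -0.9},
  {"delta_pos": [0, -1, 5], "rotation": [0, 0, 0], "gripper": -0.9},
  {"delta_pos": [0, -1, 5], "rotation": [0, 0, 0], "gripper": -0.9},
  {"delta_pos": [0, -1, 5], "rotation": [0, 0, 0], "gripper": -0.9},
  {"delta_pos": [0, -1, 5], "rotation": [0, 0, 0], "gripper": -0.9},
  {"delta_pos": [0, -1, 5], "rotation": [0, 0, 0], "gripper": -0.9},
])

```text
t: 17.1
eef_pos: [0.6711, 0.0109, 0.1955]
ee_rot: [0.0, 0.839, 0.545, 0.0]
force: [-0.5, -0.4, -7.4]
opening: 0.219
gripper_force: 59.7
```

```bash
python3 -c "
from h import *
plan(669,9,198,-24);print(arm.finish_job())"
```

```text
shift [-2.6, -1.1, -2.5] turn [0.0002, 0.0, -0.0001] now [671.1  10.9 195.5] t 17.1 q [-0.08  0.59  0.34  1.31 -0.    1.91] F [-0.5 -0.4 -7.4] open 0.219 59.7
the job is handed in; nothing more can be done
None
```

I handed the job in at 17.1 s: the mould stands about 2 mm from the plate's centre, and the arm is holding the lever level and in line, with the eye about 60 mm above the fork's pivot hole (about 30 mm above its top); no verdict came back.

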